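# Put the jigger away in the push-to-open drawer

## Task

Put the jigger away in the widest of the three push-to-open drawer boxes: first stand the can in front of it aside, upright and well clear, so that no drawer ever bumps it, then press the wide drawer's front so that it pops open, lay the jigger in it and press it shut again. The drawers have push-push catches, so look after each press whether it really opened or stayed shut; finish with all three drawers shut (one of the slim ones is standing open, the other is shut) and nothing else on the worktop or boxes disturbed.

Things in the scene. Friction and masses are not known exactly. Their poses are not given: they have to be found in the camera images.
- wide_box: dark wooden box with one drawer, fixed; 190 mm deep (x), 176 wide (y), 90 high. Origin: centre of its underside, on the worktop. Its front (case edge at own x = -95 mm) looks along own -x, towards the robot. No handle; the shut drawer's front face stands at own x = -110 mm. Coaster and bowl stand on the rear of its top. A slim box stands close on either side, in line with it.
- slim_a_box: dark wooden box with one drawer, like the wide one and parallel to it, fixed, but 78 mm wide (y), standing next to it on its left or right, centres 128 mm apart along y. Origin and axes as for the wide box. Its drawer starts open.
- slim_b_box: dark wooden box with one drawer, like the wide one and parallel to it, fixed, but 78 mm wide (y), standing next to it on its left or right, centres 128 mm apart along y. Origin and axes as for the wide box. Its drawer starts shut.
- wide (a joint): wide drawer's opening in m along the box's own -x: 0 to 0.003 shut and caught, 0.12 fully open, -0.010 pressed to its stop. Push-push: press the front to the stop (at least 8 mm past shut) and let go: a shut drawer springs out 120 mm in about 1 s (draw back ahead of it), an open one stays shut. A shorter press changes nothing. The spring resists with 5.5 N shut, 2 N open, plus 1.5 N at 0.1 m/s.
- slim_a (a joint): opening of the drawer of slim_a_box: the same mechanism and values. Starts open (0.12).
- slim_b (a joint): opening of the drawer of slim_b_box: the same mechanism and values. Starts shut.
- wide_front (a point): centre of the outer face of the wide drawer's front panel, which is 156 mm wide (y) and 68 mm high, 45 mm above the worktop; moves with the drawer. Axes as the box's.
- slim_a_front (a point): centre of the outer face of the front panel of slim_a's drawer, 58 mm wide (y) and 68 mm high, 45 mm above the worktop; moves with the drawer.
- slim_b_front (a point): centre of the outer face of the front panel of slim_b's drawer, 58 mm wide (y) and 68 mm high, 45 mm above the worktop; moves with the drawer.
- wide_floor (a point): centre of the wide drawer's inner floor, 25 mm above the worktop; moves with it, axes as the box's. Inside 142 mm long (x), 146 wide (y); side walls rise to 66 mm above the worktop, the 24 mm thick front to 79, the case's top panel starts at 82. Fully open, the front 111 mm of the inside lie free of the case; their middle is 15 mm from this point towards own -x.
- jigger: double-cone brass measure, 101 mm long, 0.11 kg, lying on its side on the worktop to the left. Origin: centre of its smaller end (42 mm across); its own z runs along its axis to the larger end (47 mm across).
- jigger_waist (a point): the jigger's waist, 16 mm across, on its axis 44 mm from the small end, about 22 mm above the worktop while it lies there: pinch it here across the axis.
- can: slim full drink can, 53 mm across, 135 mm high, 0.28 kg, upright on the worktop in front of the wide drawer, where the drawer would hit it. Origin: centre of its base.
- tumbler_side: tumbler with ice, 73 mm across, 100 mm high, to the left of the boxes: a bystander. Origin: centre of its base.
- tumbler_left: the same tumbler again, further left: a bystander.
- glass: wine glass, 91 mm across, 245 mm high, to the right of the boxes: a bystander. Origin: centre of its base.
- coaster: slate coaster, 99 mm across, 8 mm thick, on the rear of the wide box's top, with the bowl on it: a bystander. Origin: centre of its underside.
- bowl: gold bowl, 120 mm across, 72 mm high, standing on the coaster on the wide box: a bystander. Origin: centre of its base.
- tier_stand: white three-tier stand with baubles, fixed, behind and to the left of the boxes. Origin: centre of its foot on the worktop. Its lowest and largest plate is 360 mm across, 125 to 148 mm above the worktop: keep the gripper's body clear of it.
There are look-alikes about, which are no part of the job. Leave any blue, pink or red look-alike of the can alone.

How it is judged:
By the outcome, as a careful person would: the job done as asked, in the order asked, and still so for the second after the job is handed in, with the robot touching nothing.
It also fails if it takes over 72 s, if anything falls off the work surface, if the arm or the gripper's body presses on something with over 40 N, if the wrist force passes 120 N, or if a joint passes its speed limit or range.

## Robot

A 6-joint arm with a two-finger parallel gripper is mounted at the origin on a cart in front of the work surface, level with it; the furniture and walls round the work are solid. World frame = base frame: x ahead of the robot, y to its left, z up, the work surface at z = 0. Lengths are in mm, angles in rad, forces in N, time in s.
With the tool pointing down it reaches from about 400 to 825 mm from the base axis. Payload 7 kg.
Tool frame: the origin (TCP) lies at the very end of the fingers, on their centre line; the grasp point (between the pads) lies 19 mm behind it; z points along the fingers, y is the line along which they close (so a half turn about z gives the same grasp; the last joint's range is limited). The gripper opens to 88 mm and grips with 3 to 60 N. Pads are 19 mm wide; open, the fingers measure 130 mm over their backs; the gripper's body (78 mm by 193 mm) begins 47 mm behind the grasp point.
Start: joints at [1.5, 0.359, 0.012, 0, -1.224, -0.288], TCP at [237.034, 631.989, 226.561] pointing down, gripper open.
Joint ranges: [-3.07, 3.07], [-1.43, 2.12], [-1.02, 1.25], [-3.03, 1.67], [-3.05, -0], [-3.03, 3.03]. Speed limits (rad/s): [2.39, 2.39, 3.01, 3.14, 3.14, 3.14].

## Interface

Orientations are given as a unit quaternion [x, y, z, w].
In Python, from plant import bot gives the robot as it stands. Calls block until the motion is done:
- bot.move_ptp(position, orientation): joint-space move of the TCP to a pose.
- bot.line_to(position, velocity=150, ori=None): straight line of the TCP; ori=None keeps the orientation; velocity is the mean speed in mm/s.
- bot.move_joints(angles): joint-space move.
- bot.move_gripper(opening, force=None): finger opening in mm; force is the grip in N (None keeps the last); returns when the fingers have stopped.
- bot.pause(seconds).
- bot.solve_ik(position, orientation): joint angles nearest the present ones, or None.
- bot.read_state(): the state.
- bot.camera(name): name is "scene" or "top"; returns the picture (384x512x3 uint8, red, green, blue); there is no depth.
- bot.get_calibration(name): a dict with "fx", "fy", "cx", "cy" (pixels), "distortion" ([k1, k2, p1, p2, k3] as OpenCV has them; the pictures are not rectified), "view" (4x4, takes a point from world to camera coordinates). Camera axes: x right, y up, looking along -z (the intrinsics and any distortion apply to the point x, -y, -z); pixel columns grow to the right and rows downward; lengths in mm; the calibration is good to about 2 mm. A picture is of the moment at which its call begins. get_calibration takes no time and is no camera call.
A pose or a line that the arm cannot do raises bot.Unreachable and nothing moves.
- bot.close_job(): hands the job in; it is judged then, once.
The state is a dict: "t": time; "joint_pos": joint angles; "qvel": joint speeds; "tau": joint torques, N m; "tcp_pos": TCP position; "eef_rot": TCP orientation; "contact_force": force on the tool from outside, world axes, zero at the start; "moment": the same for the moment, N m; "width": finger opening in mm; "finger_force": force on a finger pad.
Only numpy, scipy, OpenCV 4.12 (cv2) and the standard library are available. Lean on these libraries where they do the work, as an engineer would, in place of code of your own. Each camera call takes 0.05 s, during which the arm holds its last target. There are 200 camera calls.

## Working session

There is one attempt and no reset: what is moved stays moved. The work goes in short steps, each a Python script; the robot and the scene stay as the last script left them, time stands still between calls to the robot, and variables do not carry over. Pictures are saved under pics/ and viewed, at most 11 in all, crops included, and the job is handed in when it is done.

```bash
mkdir -p pics; ls; cat > h.py <<'E'
import numpy as np, cv2
from plant import bot
from scipy.spatial.transform import Rotation as R
def cal(n):
    c=bot.get_calibration(n); K=np.array([[c["fx"],0,c["cx"]],[0,c["fy"],c["cy"]],[0,0,1.]])
    V=np.array(c["view"]).copy(); V[1:3]*=-1
    return K,np.array(c["distortion"],float),V
def proj(n,P):
    K,d,V=cal(n); P=np.atleast_2d(P).astype(float)
    return cv2.projectPoints(P,cv2.Rodrigues(V[:3,:3])[0],V[:3,3],K,d)[0][:,0]
def back(n,uv,z):
    K,d,V=cal(n); q=cv2.undistortPoints(np.array(uv,float).reshape(-1,1,2),K,d)[:,0]
    r=np.c_[q,np.ones(len(q))]@V[:3,:3]; o=-V[:3,:3].T@V[:3,3]
    return o+r*((np.asarray(z)-o[2])/r[:,2])[:,None]
def snap(n,f,crop=None,s=1.5):
    im=bot.camera(n)[...,::-1]
    if crop: a,b,c,d=crop; im=im[b:d,a:c]
    im=cv2.resize(np.ascontiguousarray(im),None,fx=s,fy=s,interpolation=cv2.INTER_CUBIC); cv2.imwrite("pics/"+f+".png",im)
def down(yaw): # finger closing line (tool y) at angle yaw in world xy
    y=np.array([np.cos(yaw),np.sin(yaw),0]); z=np.array([0,0,-1.]); x=np.cross(y,z)
    return R.from_matrix(np.c_[x,y,z]).as_quat()
E
python3 - <<'E'
from h import *
snap("scene","s0");snap("top","t0")
for n in("scene","top"):
    K,d,V=cal(n); print(n,K[0,0],d,-V[:3,:3].T@V[:3,3],V[2,:3])
s=bot.read_state();print(s["eef_rot"],s["t"],R.from_quat(s["eef_rot"]).as_matrix().round(2))
E
```

```text
pics
scene 385.526059887478 [0.00116249 0.         0.         0.         0.        ] [    1.55760699 -1099.8874045   1182.83551426] [ 0.36798027  0.59676687 -0.71306369]
top 397.6771868772472 [-0.08849447  0.          0.          0.          0.        ] [ 482.03294672 -173.4202047  1389.8468499 ] [ 0.05481796 -0.02000223 -0.998296  ]
[ 9.83943416e-01 -1.78479245e-01 -5.24811386e-05  7.14699483e-04] 0.1 [[ 0.94 -0.35 -0.  ]
 [-0.35 -0.94 -0.  ]
 [ 0.    0.   -1.  ]]
```

View pics/s0.png

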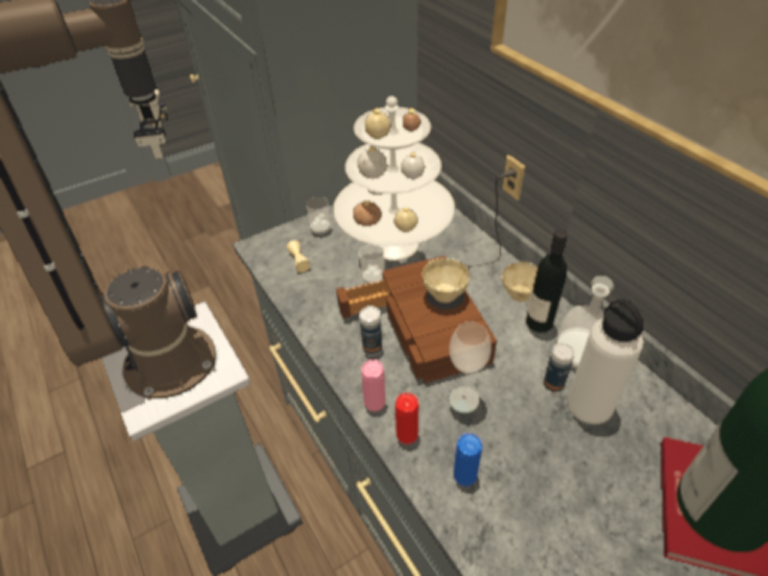

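View pics/t0.png

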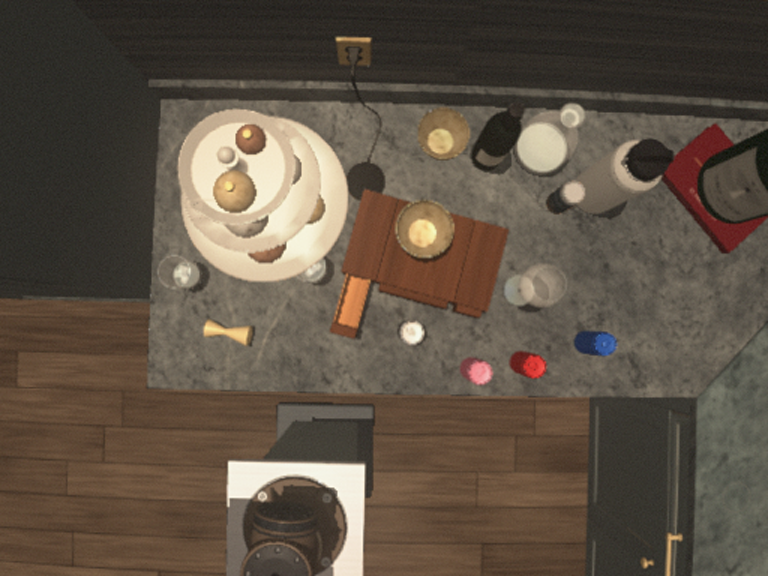

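Top view (1.5x pixels): the open slim drawer is on the left at (350,305), the wide box is in the middle and the shut slim box is on the right. Candidates for the can:
- white/dark can at (412,332), in front of the wide drawer: this fits the description
- its look-alike at (570,193), beside the bottle
- pink (477,371), red (528,365) and blue (596,343)

The jigger is the brass piece at (228,332). Next I'll check this in a close crop.

```bash
python3 - <<'E'
from h import *
snap("top","t1",(125,115,345,265),3.6)
snap("scene","s1",(180,130,350,260),4.6)
E
```

```text
(no output)
```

View pics/t1.png

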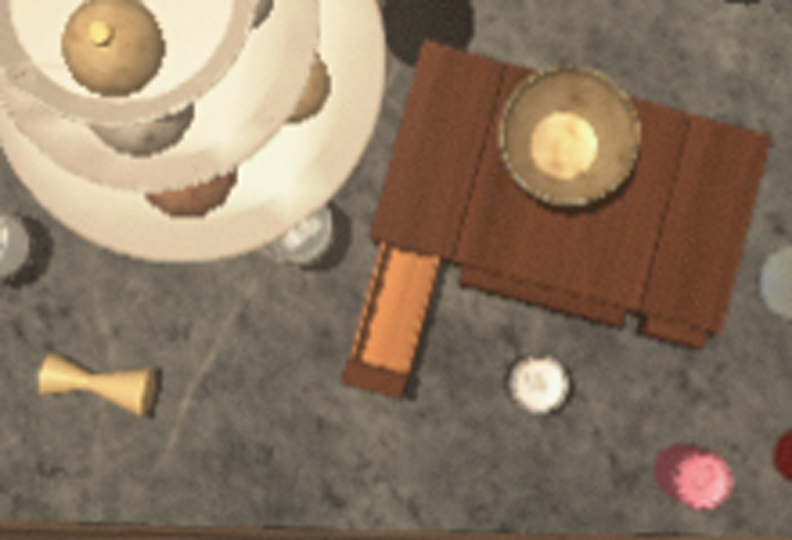

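View pics/s1.png

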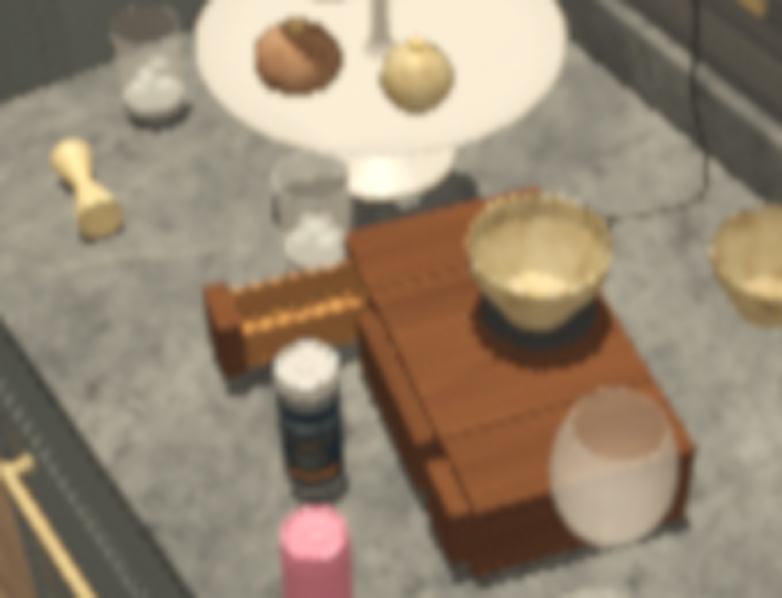

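Crops: the can in front of the wide drawer has a white lid at t1 (539,384) and isn't pink, red or blue. The jigger's small end is at (42,375), its waist at (90,382) and its big end at (154,392). The box corners are at (425,42), (373,238), (768,135) and (718,333). The open slim drawer's front runs from (343,382) to (403,397).

```bash
cat > pose.py <<'E'
from h import *
from scipy.optimize import least_squares
T=lambda U:np.array([125,115])+(np.array(U,float)+.5)/3.6-.5
S=lambda U:np.array([180,130])+(np.array(U,float)+.5)/4.6-.5
loc=np.array([[95,167,90],[-95,167,90],[95,-167,90],[-95,-167,90],[-110,78,79],[-110,-78,79],[-110,-157,79],[-230,157,79],[-230,99,79]])
uv=T([(425,42),(373,238),(768,135),(718,333),(460,285),(622,325),(703,348),(343,382),(403,397)])
W=lambda p,l:np.c_[np.atleast_2d(l)[:,:2]@np.array([[np.cos(p[2]),np.sin(p[2])],[-np.sin(p[2]),np.cos(p[2])]])+p[:2],np.atleast_2d(l)[:,2]]
E
python3 - <<'E'
from pose import *
f=lambda p:(proj("top",W(p,loc))-uv).ravel()
r=least_squares(f,[700,-200,0],x_scale=[10,10,.1]);print("box",r.x.round(3),r.fun.round(2))
p=r.x
sl=np.array([[-95,167,90],[95,-167,90],[-95,-167,0]]);su=S([(348,238),(690,455),(470,575)])
print("scene err",(proj("scene",W(p,sl))-su).round(1))
print("can top",back("top",T([(539,384)]),135), "scene",back("scene",S([(307,360)]),135))
a=back("top",T([(42,375),(90,382),(154,392)]),[21,22,23.5]);print("jig",a.round(1),np.linalg.norm(a[2]-a[0]))
print("jig sc",back("scene",S([(70,150),(87,187),(100,222)]),[21,22,23.5]).round(1))
print("tumblers base",back("scene",S([(155,110),(312,255)]),0).round(0),"lowplate c",back("top",T([(180,80)]),148))
print("pink,red top",back("top",(np.array([(477,371),(528,365),(596,343)])+.5)/1.5-.5,135).round(0), "edge",back("top",T([(0,525),(792,535)]),0).round(0))
for n,l in[("wide_front",(-110,0,45)),("slimb",(-110,-128,45)),("slima",(-230,128,45)),("floor open",(-135+0,0,25))]:print(n,W(p,l).round(1))
E
```

```text
box [ 6.39832e+02 -2.84660e+02 -2.44000e-01] [-0.39 -0.69 -1.25  0.05  1.4   0.06  1.06  0.32 -0.43 -1.3   0.11 -0.05
  0.56 -0.21 -0.69  0.65 -0.32  1.11]
scene err [[-1.3 -0.9]
 [ 2.1 -1.3]
 [ 0.8  1.5]]
can top [[ 459.55700791 -254.41552085  135.        ]] scene [[ 462.22688263 -250.20043866  135.        ]]
jig [[455.8 213.7  21. ]
 [450.3 166.9  22. ]
 [442.2 104.9  23.5]] 109.63600497579803
jig sc [[463.  220.7  21. ]
 [451.9 159.6  22. ]
 [439.2 105.3  23.5]]
tumblers base [[574. 253.   0.]
 [597. -26.   0.]] lowplate c [[718.8462553   65.89312558 148.        ]]
pink,red top [[ 381. -394.  135.]
 [ 395. -502.  135.]
 [ 443. -650.  135.]] edge [[ 309.  256.    0.]
 [ 315. -513.    0.]]
wide_front [[ 533.1 -258.1   45. ]]
slimb [[ 502.2 -382.3   45. ]]
slima [[ 447.6 -104.9   45. ]]
floor open [[ 508.8 -252.    25. ]]
```

Box pose: (640,-285), yaw -0.244. All reprojection errors are below 1.4 px, and the scene camera agrees. Both cameras put the can at about (460.5,-252.5) and the jigger's waist at about (450.5,166). I'll move the can to (415,40), which is clear of all the drawers.

```bash
python3 - <<'E'
from h import *
q=down(-np.pi/2)
st=lambda m:(lambda s:print(m,round(s["t"],2),s["tcp_pos"].round(1) if hasattr(s["tcp_pos"],"round") else s["tcp_pos"],s["width"],s["finger_force"]))(bot.read_state())
bot.move_ptp([300,330,250],q); st("a")
bot.move_ptp([410,0,250],q); st("b")
bot.move_ptp([460.5,-252.5,165],q); st("c")
bot.line_to([460.5,-252.5,76],120); 
bot.move_gripper(30,20); st("grip")
bot.line_to([455,-252.5,190],200); st("lift")
snap("scene","s2",(150,100,350,250),3.5)
E
```

```text
a 1.38 [300.2 331.  250.2] 87.41182102259465 0.0
b 2.69 [410.3   0.7 249.9] 87.98057933965529 0.0
c 3.74 [ 461.  -251.6  165.4] 87.39988286178259 0.0
grip 5.3 [ 460.5 -252.6   76.1] 52.003246939152596 19.945909769339778
lift 6.02 [ 454.1 -252.1  188.7] 52.182443562572516 19.93525869338555
```

View pics/s2.png

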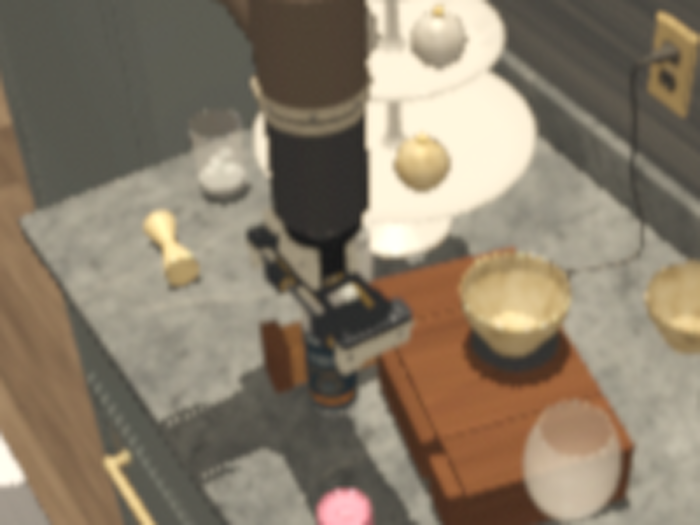

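The can is held upright (s2: can at (335,380)). Next I set it down on the left, then press the wide drawer.

```bash
cat > act.py <<'E'
from pose import *
BP=[639.83,-284.66,-0.244]
def st(m):
    s=bot.read_state();print(m,round(s["t"],2),np.round(s["tcp_pos"],1),round(s["width"],1),round(s["finger_force"],1))
def B(x,y,z): return W(BP,[(x,y,z)])[0]
qp=down(BP[2]-np.pi/2)
n=np.array([np.cos(BP[2]),np.sin(BP[2]),0])
def press(x0,y,z=40,fast=None,back=165,lim=14):
    """from own x0 push along own +x until the stop; fast: travel quickly to this own x first"""
    bot.line_to(B(x0,y,z),200)
    f0=np.array(bot.read_state()["contact_force"])
    if fast: bot.line_to(B(fast,y,z),90)
    x=fast or x0; log=[]
    while x<-95:
        x+=2.5; bot.line_to(B(x,y,z),40); s=bot.read_state()
        f=-(np.array(s["contact_force"])-f0)@n; log.append((x,round(f,1)))
        if f>lim: break
    bot.line_to(B(x-back,y,z),350)
    print(log); st("pressed")
E
python3 - <<'E'
from act import *
q=down(-np.pi/2)
bot.line_to([415,-100,190],250); bot.line_to([415,40,190],250)
bot.line_to([415,40,90],200); bot.line_to([415,40,77],60); st("low"); bot.move_gripper(80)
bot.line_to([415,40,220],250); st("rel")
bot.move_gripper(0)
bot.move_ptp(B(-185,0,150),qp); st("pre")
press(-140,0)
snap("top","t3",(125,115,345,265),3.6)
E
```

```text
low 8.57 [415.2  40.1  77.4] 51.8 19.9
rel 10.0 [414.7  40.  219.9] 80.3 0.0
pre 12.46 [ 460.6 -239.5  150.3] 0.8 0.0
[(-137.5, np.float64(1.5)), (-135.0, np.float64(1.1)), (-132.5, np.float64(0.9)), (-130.0, np.float64(-0.5)), (-127.5, np.float64(0.2)), (-125.0, np.float64(0.9)), (-122.5, np.float64(2.2)), (-120.0, np.float64(6.1)), (-117.5, np.float64(5.8)), (-115.0, np.float64(6.0)), (-112.5, np.float64(5.2)), (-110.0, np.float64(9.4)), (-107.5, np.float64(16.6))]
pressed 17.07 [ 376.7 -219.    40.9] 0.3 0.0
```

View pics/t3.png

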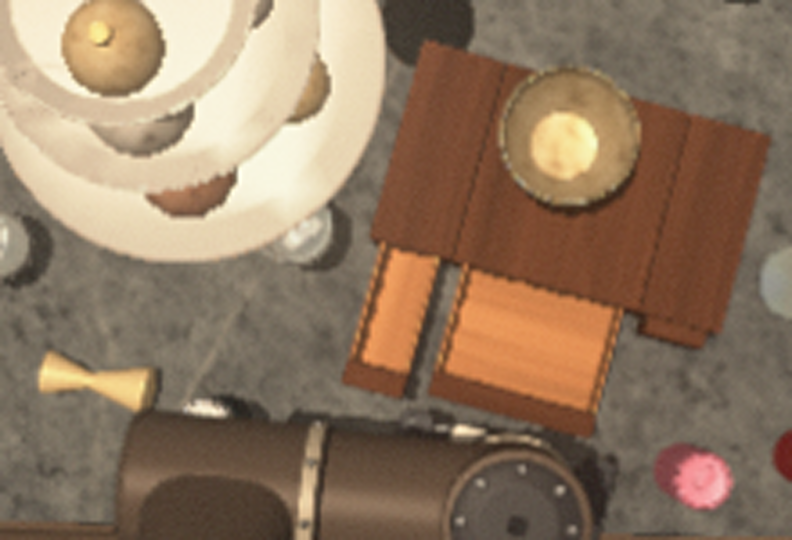

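t3: the wide drawer has popped open (front edge (430,385)–(590,430)) and the can stands clear at (210,408). The jigger is next.

```bash
python3 - <<'E'
from act import *
p=bot.read_state()["tcp_pos"]; j0=np.array(bot.read_state()["joint_pos"])
best=None
for k in(0,np.pi,-np.pi):
    a=bot.solve_ik([450.5,166,40],down(-.15+k)); b=bot.solve_ik(B(-152,6.5,60),down(BP[2]+k))
    print(k,None if a is None else np.round(a,2),None if b is None else np.round(b,2))
    if a is not None and b is not None:
        c=np.abs(np.array(a)-j0).max()
        if best is None or c<best[0]: best=(c,k)
k=best[1]; open("k","w").write(str(k))
bot.line_to([p[0]+5,p[1],230],300)
bot.move_ptp([420,40,240],qp)
bot.move_ptp([445,166,150],down(-.15+k)); st("above")
bot.move_gripper(60)
bot.line_to([450.5,166,60],200); bot.line_to([450.5,166,7],80)
bot.move_gripper(8,15); st("grip")
bot.line_to([440,166,190],200); st("lift")
snap("scene","s4",(150,80,350,230),3.5)
E
```

```text
0 [ 0.76  0.25 -0.64  0.   -0.67  2.23] [-0.1   0.32 -0.47  0.   -0.77  3.  ]
3.141592653589793 [ 0.76  0.25 -0.64  0.   -0.67 -0.91] [-0.1   0.32 -0.47  0.   -0.77 -0.15]
-3.141592653589793 [ 0.76  0.25 -0.64  0.   -0.67 -0.91] [-0.1   0.32 -0.47  0.   -0.77 -0.15]
above 20.24 [445.3 165.3 150.2] 0.3 0.0
grip 23.49 [450.5 165.9   7. ] 19.3 14.2
lift 24.56 [439.3 165.6 188.8] 19.0 14.3
```

View pics/s4.png

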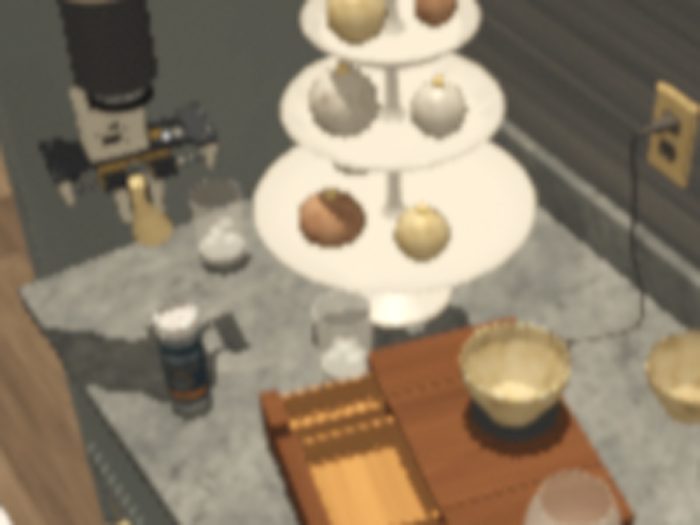

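s4: the jigger is pinched level at the waist, at (145,210), and the can stands upright at (183,360). I'll lay the jigger in the drawer.

```bash
python3 - <<'E'
from act import *
k=float(open("k").read()); q=down(BP[2]+k)
bot.move_ptp([425,40,200],q); bot.move_ptp(B(-152,6.5,190),q); st("over")
bot.line_to(B(-152,6.5,80),180); bot.pause(.2); f0=np.array(bot.read_state()["contact_force"])
for z in(45,39,36,34,32.5):
    bot.line_to(B(-152,6.5,z),50); f=np.array(bot.read_state()["contact_force"])-f0; print(z,f.round(1))
    if f[2]>2.5: break
bot.move_gripper(42); st("rel")
bot.line_to(B(-152,6.5,110),150); bot.line_to(B(-175,6.5,230),300)
bot.move_gripper(0)
bot.move_ptp(B(-262,128,230),qp); st("away")
snap("top","t5",(125,115,345,265),3.6)
E
```

```text
over 26.3 [ 494.1 -240.6  189.8] 19.9 14.3
45 [ 0.5 -0.5 -0.5]
39 [ 0.5  1.1 -1.2]
36 [-0.2  0.2 -0.8]
34 [ 0.5 -0.3 -0.7]
32.5 [ 0.6  0.1 -1.4]
rel 29.76 [ 493.9 -241.7   32.6] 42.4 0.0
away 33.5 [416.6 -97.2 230. ] 0.5 0.0
```

View pics/t5.png

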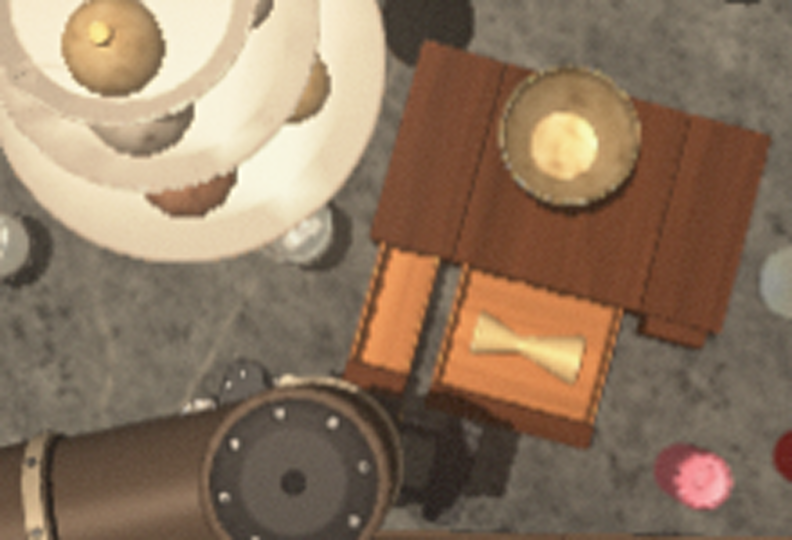

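t5: the jigger lies flat inside the wide drawer, waist at (527,345), free of the walls. Now I press the wide drawer shut, then slim_a.

```bash
python3 - <<'E'
from act import *
bot.move_ptp(B(-265,0,150),qp)
press(-265,0,fast=-121,back=60)
bot.line_to(B(-262,0,160),250)
bot.line_to(B(-265,120,160),250)
press(-265,120,fast=-121,back=60)
bot.line_to(B(-262,100,170),250)
bot.line_to([360,-240,230],250); st("end")
snap("top","t6",(125,115,345,265),3.6)
snap("scene","s6",(180,80,380,230),3.5)
E
```

```text
[(-118.5, np.float64(5.1)), (-116.0, np.float64(4.7)), (-113.5, np.float64(4.8)), (-111.0, np.float64(4.3)), (-108.5, np.float64(11.0)), (-106.0, np.float64(19.5))]
pressed 38.48 [ 478.9 -244.6   40.4] 0.5 0.0
[(-118.5, np.float64(13.0)), (-116.0, np.float64(16.8))]
pressed 43.2 [ 496.  -126.    39.5] 0.4 2.2
end 44.68 [ 359.9 -240.1  228.7] 0.2 0.0
```

View pics/t6.png

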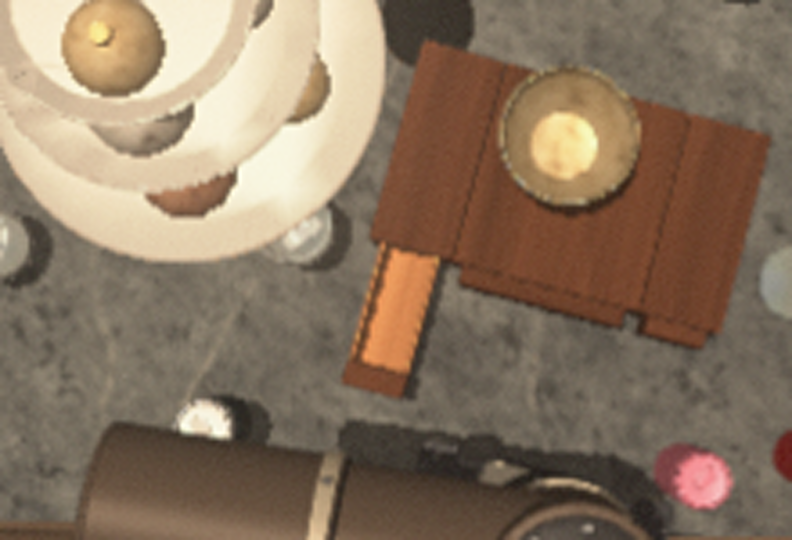

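View pics/s6.png

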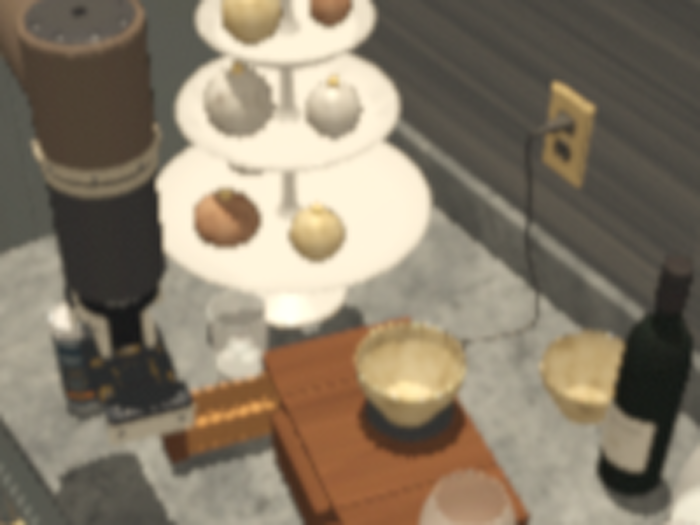

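t6/s6: the wide drawer is shut with the jigger in it. slim_a is still open, because the press stopped early at 17 N: the gripper's body met the tier stand's plate rim. I'll press again with the tool turned 90°, so the long side of the body lies over the slim box.

```bash
python3 - <<'E'
from act import *
k=float(open("k").read()); q=down(BP[2]+k); y,z=117,41
bot.move_ptp(B(-272,y,200),q); bot.line_to(B(-272,y,z),200)
f0=np.array(bot.read_state()["contact_force"]); F=lambda:round(float(-(np.array(bot.read_state()["contact_force"])-f0)@n),1)
log=[];ok=True
for x in(-230,-190,-160,-137):
    bot.line_to(B(x,y,z),90); log.append((x,F()))
    if log[-1][1]>11: ok=False;break
while ok and x<-110:
    x+=2.5; bot.line_to(B(x,y,z),40); log.append((x,F()))
    if log[-1][1]>15: break
print(log)
bot.line_to(B(x-50,y,z),250) if not ok or x>-140 else None
bot.line_to(B(-262,y,z),300); bot.line_to(B(-272,y,230),300)
bot.move_ptp([420,60,300],q); bot.move_ptp([300,330,280],q); st("end")
snap("top","t7",(95,95,345,265),3.2)
E
```

```text
[(-230, 2.8), (-190, 4.4), (-160, 5.3), (-137, 6.4), (-134.5, 6.4), (-132.0, 6.6), (-129.5, 6.7), (-127.0, 6.0), (-124.5, 5.7), (-122.0, 6.2), (-119.5, 5.7), (-117.0, 13.2), (-114.5, 22.1)]
end 54.69 [300.6 329.1 279.9] 0.0 0.0
```

View pics/t7.png

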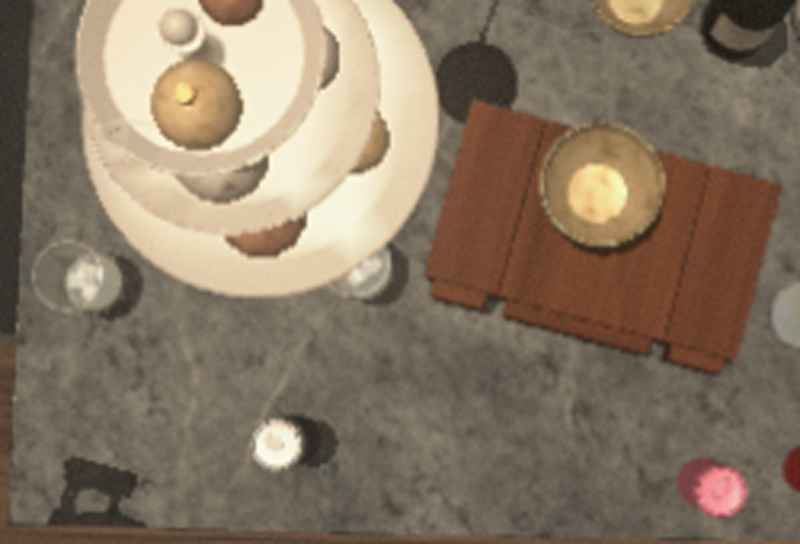

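t7: all three drawer fronts are flush and shut, the can stands upright and clear at (277,443), and the bystanders haven't moved. Handing in.

```bash
python3 -c "
from plant import bot
print(bot.close_job())"
```

```text
the job is handed in; nothing more can be done
None
```

The job is handed in at about 55 s: the jigger lies in the wide drawer, all three drawers are shut, and the can stands upright and clear; on the first try at shutting the slim drawer, the gripper's body met the tier stand's plate at about 17 N, below the 40 N limit, and nothing moved.

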